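# Close the cleaned filter and set the service counter

### The job

The filter has been cleaned: put the blue cap on the grey filter pot with its lugs in the slots, press it down, turn it clockwise to the stop so that it locks, and let go. Then press the orange button of the green service counter until the drum shows 7 at the red marks (seven weeks to the next cleaning), and leave the button up. Leave everything else on the bench where it stands.

Things in the scene. Friction and masses are not known exactly. Their poses are not given: they have to be found in the camera images.
- filter_cap: loose blue bayonet cap standing upright on the bench, about 0.14 kg. Origin: centre of the underside, z up. Grey stem 44 mm in diameter, 16 mm high; above it a blue disc 76 mm in diameter from z = 16 to 22 mm, with two white dashes along x. Two opposite lugs at the stem's foot along x: 62 mm tip to tip, 12 mm wide, 6 mm thick. Half a turn makes no difference
- cap_grip (a point): point on the cap's axis, 45 mm above its origin, in the upright blue grip bar: 46 mm along the cap's x, 14 mm thick along its y, from z = 22 to 54 mm above the cap's origin
- filter_pot: grey pot, 86 mm in diameter, fixed to the bench on a 96 mm square foot; aluminium rim, its top 100 mm above the origin. Origin: centre of the underside, z up. A black outlet elbow leaves low along +x (out to 97 mm, below 50 mm). The mouth is 48 mm across with two opposite slots along x, 17 mm wide, 70 mm tip to tip, marked by white dashes. Half a turn makes no difference
- pot_mouth (a point): centre of the mouth, level with the rim's top. The rim flange is 6 mm thick; in the chamber below it the cap's lugs turn clockwise seen from above, from the slots to a stop 75 degrees on (near the orange marks); not the other way. They turn only while the cap's origin is less than 87 mm above the pot's origin (84 mm: disc on the rim)
- filter_seat (a joint): spring seat in the pot's mouth, 0 up to 0.009 m down; a cap just laid in the slots rests on it, origin 91 mm above the pot's origin, and cannot turn. Pressing takes 3 N at first, 7 N at the bottom. Let go after the turn, the seat holds the cap up against the flange, its origin at 88 mm above the pot's: locked
- counter: green service counter, a box 100 x 100 mm and 100 mm high, fixed to the bench. Origin: centre of the underside, z up; the digits read upright from its -x side. A window in the top shows a white drum with black digits 0 to 9, a red index mark either side of the window; a round orange button stands on the top beside it
- button_top (a point): centre of the top face of the orange button, 28 mm in diameter; when up, 24 mm above the box top and 124 mm above the counter's origin (at x = +26, y = +26 mm in the counter's frame). It moves straight down 17 mm against a spring; a stroke takes up to about 10 N
- counter_button (a joint): how far the button is pressed: 0 up, 0.017 m fully down. Each press of more than 12 mm steps the drum on by exactly one digit; the button must be let up all the way before the next press counts. A press of less than 8 mm does nothing
- counter_drum (a joint): angle of the drum, rad; 0.6283 per digit: 0 shows 0, 1.257 shows 2, 4.398 shows 7. It only steps forward (after 9 comes 0 again and the angle goes on growing). A detent holds it on a digit. It starts on a digit from 2 to 5
- digit_seven (a point): centre of the digit 7 on the drum's face
- counter_mark (a point): the point under the middle of the window, between the red marks, where the shown digit lies, 92 mm above the counter's origin
- spanner: steel spanner about 180 mm long lying on the bench near the robot; a bystander. Origin under its middle
- screwdriver: screwdriver about 200 mm long with green handle lying on the bench near the robot; a bystander. Origin under its middle
- old_filter: used paper filter cartridge standing upright, 60 mm diameter, 58 mm high; a bystander. Origin at the centre of its underside
- screw_jar: glass jar with steel lid, 64 mm diameter, 85 mm high; a bystander. Origin at the centre of its underside
- spray_can: spray can with red cap, 60 mm diameter, 170 mm high; a bystander. Origin at the centre of its underside
- funnel: red funnel standing mouth down, 110 mm diameter, 110 mm high; a bystander. Origin at the centre of its underside
- mug: white mug, 80 mm diameter, 90 mm high; a bystander. Origin at the centre of its underside
There are look-alikes about, which are no part of the job. Leave any pink look-alike of the counter alone. Leave any yellow look-alike of the filter_cap alone.

How it is judged:
By the outcome, as a careful person would: the job done as asked, in the order asked, and still so for the second after the job is handed in, with the robot touching nothing.
It also fails if it takes over 58 s, if anything falls off the work surface, if the arm or the gripper's body presses on something with over 40 N, if the wrist force passes 120 N, or if a joint passes its speed limit or range.

### The arm

A 6-joint arm with a two-finger parallel gripper is mounted at the origin on the work surface. World frame = base frame: x ahead of the robot, y to its left, z up, the work surface at z = 0. Lengths are in mm, angles in rad, forces in N, time in s.
With the tool pointing down it reaches from about 350 to 975 mm from the base axis. Payload 7.1 kg.
Tool frame: the origin (TCP) lies midway between the tips of the shut fingers; the grasp point (between the pads) lies 19 mm behind it (ctrl.hold_point_z is the distance from the TCP to the grasp point, in mm); x points along the fingers, y is the direction in which the jaws open and shut, and the axes are right-handed (so a half turn about x gives the same grasp; the last joint's range is limited). The gripper opens to 88 mm and grips with 3 to 60 N. Pads are 20 mm wide; open, the fingers measure 115 mm over their backs; the gripper's body (75 mm by 178 mm) begins 61 mm behind the grasp point.
Start: joints at [-1.228, 0.423, 1.63, -0, 1.089, -0.019], TCP at [221.24, -584.515, 222.675] pointing down, gripper open.
Joint ranges: [-3, 3], [-0.9, 2.11], [0.09, 2.58], [-1.31, 4.45], [0.11, 2.69], [-2.54, 2.54]. Speed limits (rad/s): [2.39, 2.39, 3.01, 3.14, 3.14, 3.14].

### API

Orientations are given as a rotation vector (axis times angle).
In Python, from workcell import ctrl, get_image, calibration gives the robot as it stands.
- The arm moves only by the tool move_arm, never from a script. Its argument "rows" is a list of rows, each a list of 5 numbers: the shift along the world's x, y, z in mm, then the turn about the world's z in rad, then the closure, from -1 (fully open) to 1 (shut). In form: [[tx, ty, tz, roll, jaw], ...]. A call has 1 to 12 rows; each row is the pose to reach, as a shift and turn from the pose measured when the call began; what a row does not reach only later rows make up. A row lasts 1/8 s, in which the tool goes at most 62.5 mm and 10.7 degrees, less where a joint would pass 70% of its speed; a pose out of reach is approached as far as the arm can. A call with a gripper value outside its range is refused whole. The fingers move at their own pace and stop on an object; the grip force is fixed at half the most. Time passes only in rows, so rows that repeat a pose let the fingers close. It gives the time, the measured TCP pose, the force and the opening at its end, in the units of the state.
- ctrl.get_obs(): the state, without advancing time (a new reading comes with each control period).
- get_image(name): name is "scene" or "side" or "wrist"; returns the picture (420x560x3 uint8, blue, green, red); there is no depth.
- calibration(name): a dict with "fx", "fy", "cx", "cy" (pixels), "D" ([k1, k2, p1, p2, k3] as OpenCV has them; the pictures are not rectified), "view" (4x4, takes a point from world to camera coordinates); the wrist camera has in their place "T_tool_cam" (4x4, takes a point from camera to tool coordinates, whose origin is the TCP and whose axes are the tool frame's). Camera axes: x right, y up, looking along -z (the intrinsics and any distortion apply to the point x, -y, -z); pixel columns grow to the right and rows downward; lengths in mm; the calibration is good to about 2 mm. A picture is of the moment at which its call begins: read the wrist's pose just before it. calibration takes no time and is no camera call.
- ctrl.close_job(): hands the job in, once; it reports no verdict.
The state is a dict: "t": time; "qpos": joint angles; "qvel": joint speeds; "joint_torque": joint torques, N m; "ee_pos": TCP position; "orientation": TCP orientation; "ft_force": force on the tool from outside, world axes, zero at the start; "moment": the same for the moment, N m; "width": finger opening in mm.
Only numpy, scipy, OpenCV 4.12 (cv2) and the standard library are available. Lean on these libraries where they do the work, as an engineer would, in place of code of your own. Each camera call takes 0.05 s, during which the arm holds its last target.

## Working session

There is one attempt and no reset: what is moved stays moved. The work goes in short steps, Python scripts to look and compute and a tool call to move; the robot and the scene stay as the last step left them, time stands still between calls to the robot, and variables do not carry over. Pictures are saved under pics/ and viewed, and the job is handed in when it is done.

Besides the shell and the picture viewer there is one more tool, called after ">>>" as name(argument=value, ...), one argument or row to a line, values as JSON. move_arm: Moves the arm, as the interface text tells. Its arguments: {"type":"object","properties":{"rows":{"type":"array"}},"required":["rows"]}

```bash
mkdir -p pics; ls
python3 - <<'E'
from workcell import ctrl,get_image,calibration
import cv2,json
for n in("scene","side","wrist"):
    o=ctrl.get_obs()
    cv2.imwrite(f"pics/{n}0.png",get_image(n))
    c=calibration(n);print(n,{k:(v.tolist() if hasattr(v,'tolist') else v) for k,v in c.items()})
print(o)
E
```

```text
pics
scene {'fx': 429.11927835726516, 'fy': 429.11927835726516, 'cx': 286.77996805831026, 'cy': 211.4152481794424, 'D': [-0.13298775576730576, 0.0, 0.0, 0.0, 0.0], 'view': [[-0.1479044024278744, 0.9889957602153714, 0.003416726280071005, 52.89581827720507], [-0.7447556725297735, -0.11365007532462515, 0.6575885100983986, 339.10678663450454], [0.6507405596527528, 0.09471560935097552, 0.7533695490050651, -1447.724220831125], [0.0, 0.0, 0.0, 1.0]]}
side {'fx': 536.8828492612387, 'fy': 536.8828492612387, 'cx': 276.96004114109695, 'cy': 202.46745349221518, 'D': [-0.036727792359523934, 0.0, 0.0, 0.0, 0.0], 'view': [[-0.6846025601297259, -0.728805017019812, -0.01275075803928421, 396.4065857636876], [0.3936686506814834, -0.3844014703367626, 0.8350212590548551, -290.84313624531836], [-0.6134690930555877, 0.5666381179992097, 0.5500699183702635, -927.2814111067164], [0.0, 0.0, 0.0, 1.0]]}
wrist {'fx': 339.22730000285844, 'fy': 339.22730000285844, 'cx': 275.27135831003113, 'cy': 210.73309136164792, 'D': [-0.0006436963464793311, 0.0, 0.0, 0.0, 0.0], 'T_tool_cam': [[-0.0015519685711924969, 0.2961405
[... 195 characters left out ...]
423434121787, -80.39505248894764], [0.0, 0.0, 0.0, 1.0]]}
{'t': 0.1, 'qpos': array([-1.22798236e+00,  4.23741674e-01,  1.63056792e+00, -3.75671596e-05,
        1.08860928e+00, -1.89604155e-02]), 'qvel': array([ 0.00096204, -0.0021125 , -0.00173237, -0.00127198, -0.00071037,
        0.00065794]), 'joint_torque': array([-9.74571522e-04, -5.45614600e+01, -2.74325430e+01,  6.45045494e-02,
        1.88511098e-02, -5.42910186e-05]), 'ee_pos': array([ 221.08512063, -584.07754637,  222.01157528]), 'orientation': array([ 2.02446125,  0.3716523 , -2.02496893]), 'ft_force': array([0.25997181, 1.04284033, 0.42100039]), 'moment': array([ 0.00084327, -0.00090448, -0.01430756]), 'width': 87.90597544054586}
```

View pics/scene0.png

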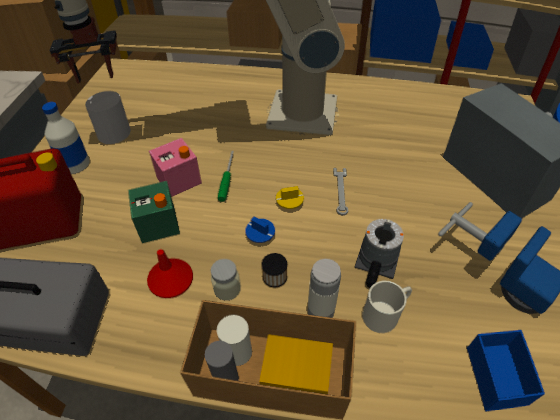

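View pics/side0.png

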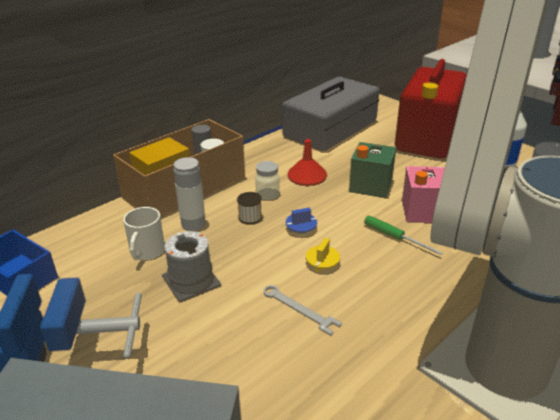

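View pics/wrist0.png

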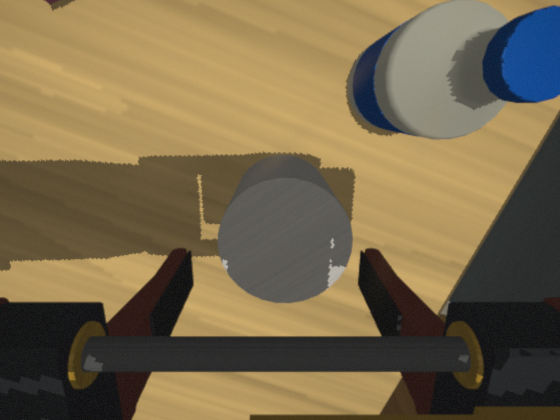

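The scene view shows the blue cap at (260,231), with a yellow look-alike at (290,198). The pot is at (382,243). The green counter is at (154,212), with a pink look-alike at (176,167). The blue cap and green counter are the ones described. I'll enlarge these to confirm.

```bash
cat > h.py <<'E'
from workcell import ctrl,get_image,calibration
import cv2,numpy as np
from scipy.spatial.transform import Rotation as R
def camT(n,o=None):
    c=calibration(n)
    if n!="wrist": V=np.array(c["view"]);return c,V
    T=np.eye(4);T[:3,:3]=R.from_rotvec(o["orientation"]).as_matrix();T[:3,3]=o["ee_pos"]
    return c,np.linalg.inv(T@np.array(c["T_tool_cam"]))
def K(c): return np.array([[c["fx"],0,c["cx"]],[0,c["fy"],c["cy"]],[0,0,1.]])
def ray(n,px,o=None):
    c,V=camT(n,o)
    p=cv2.undistortPoints(np.array([[px]],float),K(c),np.array(c["D"]))[0,0]
    d=V[:3,:3].T@np.array([p[0],-p[1],-1]); C=-V[:3,:3].T@V[:3,3]
    return C,d/np.linalg.norm(d)
def onz(n,px,z,o=None):
    C,d=ray(n,px,o); return C+d*(z-C[2])/d[2]
def tri(a,b):
    (C1,d1),(C2,d2)=a,b
    s=np.linalg.lstsq(np.stack([d1,-d2],1),C2-C1,rcond=None)[0]
    p,q=C1+s[0]*d1,C2+s[1]*d2
    return (p+q)/2,np.linalg.norm(p-q)
def proj(n,P,o=None):
    c,V=camT(n,o); q=V[:3,:3]@np.array(P,float)+V[:3,3]
    return cv2.projectPoints(np.array([[q[0],-q[1],-q[2]]]),np.zeros(3),np.zeros(3),K(c),np.array(c["D"]))[0].ravel()
def crop(src,x0,y0,w,h,f,out):
    im=cv2.imread(src)[y0:y0+h,x0:x0+w]
    im=cv2.resize(im,None,fx=f,fy=f,interpolation=cv2.INTER_CUBIC)
    return im if out is None else cv2.imwrite(out,im)
def tiles(L,out):
    a=[cv2.resize(crop(*l,1,None),(390,290),interpolation=cv2.INTER_CUBIC) for l in L]
    cv2.imwrite(out,np.vstack([np.hstack(a[:2]),np.hstack(a[2:])]))
E
python3 - <<'E'
from h import *
S="pics/scene0.png";D="pics/side0.png"
tiles([(S,221,195,78,58),(S,343,210,78,58),(S,115,175,78,58),(D,265,195,78,58)],"pics/t0.png")
print(onz("scene",(260,231),22),onz("scene",(290,198),22),onz("scene",(382,235),100),onz("scene",(152,195),100))
E
```

```text
[547.01185143 -39.89299225  22.        ] [423.48411167  18.52727733  22.        ] [577.412926   252.32137135 100.        ] [ 536.49640074 -312.60865222  100.        ]
```

View pics/t0.png

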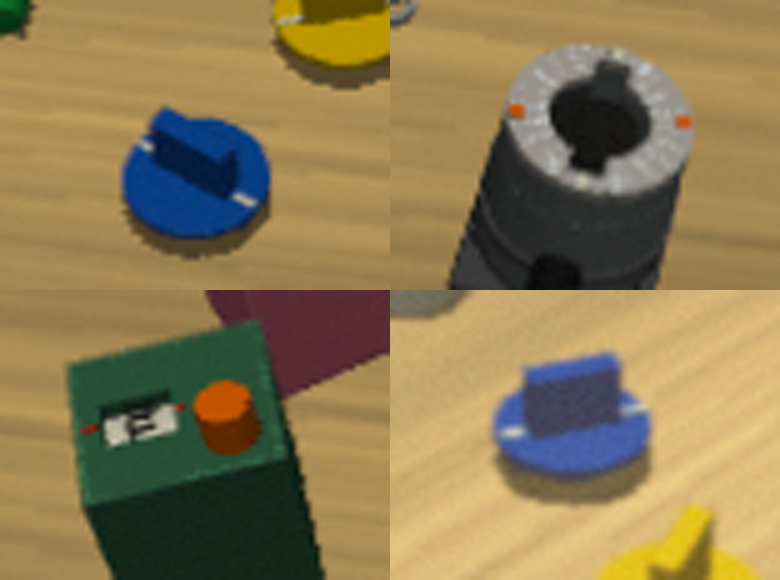

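Confirmed: the blue disc with the upright bar is the filter_cap, and the green box with the orange button is the counter. The pot's slots run roughly up-down in the picture. Next I compute poses from both cameras.

```bash
python3 - <<'E'
from h import *
a=onz("scene",(249.8,224.2),22);b=onz("scene",(270,235),22);print("cap",onz("scene",(260.2,230.6),22),a,b,np.degrees(np.arctan2(*(b-a)[1::-1])))
f=lambda x,y:(265+x/5,195+y/5)
a=onz("side",f(122,143),22);b=onz("side",f(242,118),22);print("cap side",(a+b)/2,np.degrees(np.arctan2(*(b-a)[1::-1])))
a=onz("scene",(388.4,221),100);b=onz("scene",(381.4,246.2),100);print("pot",onz("scene",(385,233.8),100),(a+b)/2,np.degrees(np.arctan2(*(b-a)[1::-1])))
g=lambda x,y:(115+x/5,175+(y-290)/5)
for p in[(69,367),(258,322),(285,460),(88,505)]:print("box",onz("scene",g(*p),100))
print("button",onz("scene",g(223,398),124))
o=ctrl.get_obs();print(R.from_rotvec(o["orientation"]).as_matrix())
E
python3 -c "
from h import *
crop('pics/side0.png',140,215,90,70,8,'pics/sp.png')"
```

```text
cap [545.67093103 -39.63653866  22.        ] [529.19104331 -69.79879529  22.        ] [555.76795705 -12.80470117  22.        ] 64.99989167652075
cap side [538.95897693 -42.31061864  22.        ] -114.58234258248149
pot [572.87524217 259.19368894 100.        ] [571.3729858  259.19171906 100.        ] -11.84523201936359
box [ 530.03665079 -378.05547625  100.        ]
box [ 485.15351745 -291.85211374  100.        ]
box [ 573.56013748 -247.32388506  100.        ]
box [ 615.47682771 -332.93126425  100.        ]
button [ 559.62353744 -278.5858097   124.        ]
[[-3.76514484e-04  3.53935090e-01 -9.35269913e-01]
 [ 1.12834421e-03 -9.35269233e-01 -3.53935288e-01]
 [-9.99999293e-01 -1.18856815e-03 -4.72181966e-05]]
```

View pics/sp.png

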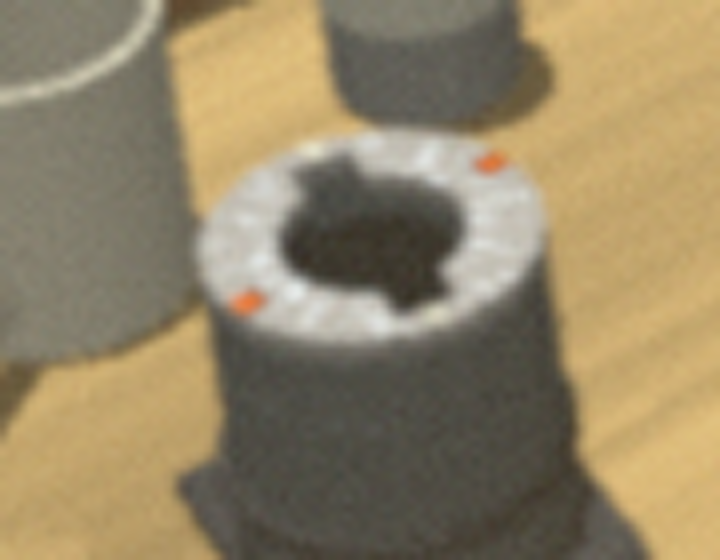

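Both cameras agree to a few mm. The cap is near (542,-41), with its axis at 65°. The pot is near (572,259), with slots at about -12°/168°. The button is near (560,-279). I'll hover over the cap to refine this with the wrist camera.

>>> move_arm(
  rows=[
    [321,543,-42,0.77,-1],
    [321,543,-42,0.77,-1],
    [321,543,-42,0.77,-1],
    [321,543,-42,0.77,-1],
    [321,543,-42,0.77,-1],
    [321,543,-42,0.77,-1],
    [321,543,-42,0.77,-1],
    [321,543,-42,0.77,-1],
    [321,543,-42,0.77,-1],
    [321,543,-42,0.77,-1],
    [321,543,-42,0.77,-1],
    [321,543,-42,0.77,-1],
  ],
)

```text
t: 1.65
ee_pos: [541.7, -40.9, 179.7]
orientation: [1.523, 0.971, -1.526]
ft_force: [-0.4, 1.0, 0.2]
width: 87.7
```

Run:
```python
from h import *
o=ctrl.get_obs();cv2.imwrite("pics/w1.png",get_image("wrist"))
import pickle;pickle.dump(o,open("w1.pkl","wb"))
M=R.from_rotvec(o["orientation"]).as_matrix();print(o["ee_pos"],np.degrees(np.arctan2(M[1,1],M[0,1])),o["t"],o["qpos"])
for P in[(542,-41,22),(559.6,-278.6,124)]:print(proj("wrist",P,o))
```

```text
[541.71485643 -40.87659115 179.7123493 ] -25.068635616162304 1.65 [-9.72904935e-02  3.61415666e-01  1.84363089e+00  1.49371313e-04
  9.38671477e-01  3.40150743e-01]
[276.53148839 192.13372832]
[411.4734136  453.84095152]
```

View pics/w1.png

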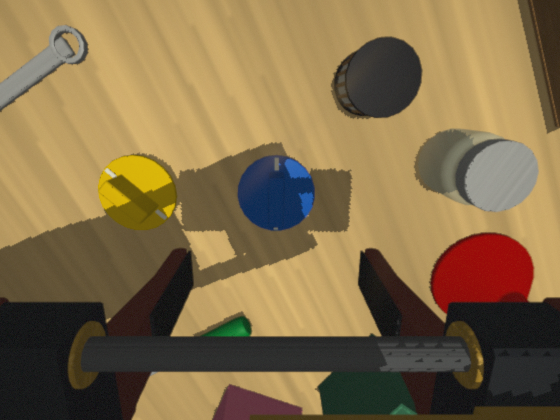

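Run:
```python
from h import *
crop('pics/w1.png',226,142,100,100,6,'pics/w1c.png')
im=cv2.imread('pics/w1c.png');im=cv2.convertScaleAbs(im,alpha=1.8,beta=20);cv2.imwrite('pics/w1c.png',im)
```

```text
(no output)
```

View pics/w1c.png

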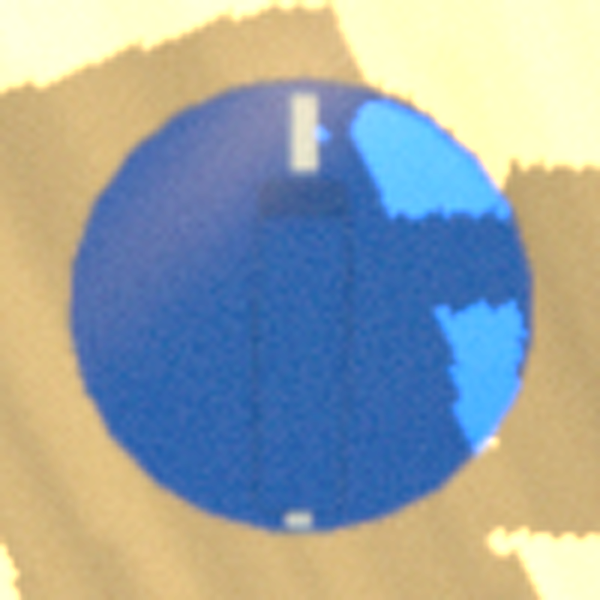

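The disc is at (276.0,192.8), and the dashes are at (276.8,157.5) and (275.8,229.5).

Run:
```python
from h import *
import pickle;o=pickle.load(open("w1.pkl","rb"))
print(onz("wrist",(276.0,192.8),22,o))
a=onz("wrist",(276.8,157.5),22,o);b=onz("wrist",(275.8,229.5),22,o);print(a,b,np.degrees(np.arctan2(*(a-b)[1::-1])),np.linalg.norm(a-b))
```

```text
[541.25007764 -41.38465247  22.        ]
[556.45605445 -10.69086154  22.        ] [524.95119433 -75.71409626  22.        ] 64.14902471443457 72.25356229912349
```

>>> move_arm(
  rows=[
    [0,0,-60,0,-1],
    [0,0,-115,0,-1],
    [0,0,-145,0,-1],
    [0,0,-152,0,-1],
    [0,0,-152,0,-1],
    [0,0,-152,0,1],
    [0,0,-152,0,1],
    [0,0,-152,0,1],
    [0,0,-152,0,1],
    [0,0,-152,0,1],
    [0,0,-152,0,1],
    [0,0,-152,0,1],
  ],
)

```text
t: 3.2
ee_pos: [541.4, -41.6, 27.7]
orientation: [1.524, 0.97, -1.527]
ft_force: [-0.7, 0.4, -0.5]
width: 21.2
```

>>> move_arm(
  rows=[
    [0,0,0,0,1],
    [0,0,0,0,1],
    [0,0,0,0,1],
    [0,0,0,0,1],
  ],
)

```text
t: 3.7
ee_pos: [541.4, -41.7, 27.7]
orientation: [1.524, 0.97, -1.527]
ft_force: [0.8, -0.0, -1.5]
width: 13.8
```

Gripped at 13.8 mm. I'll lift and move beside the pot, turning the cap to the slot direction (+103°, which keeps joint 6 in range for the lock turn).

>>> move_arm(
  rows=[
    [0,0,50,0,1],
    [0,0,110,0,1],
    [6,60,162,0.18,1],
    [6,120,162,0.36,1],
    [6,183,162,0.54,1],
    [6,183,162,0.72,1],
    [6,183,162,0.9,1],
    [6,183,162,1.08,1],
    [6,183,162,1.26,1],
    [6,183,162,1.44,1],
    [6,183,162,1.62,1],
    [6,183,162,1.8,1],
  ],
)

```text
t: 5.2
ee_pos: [546.8, 141.2, 189.3]
orientation: [0.158, 1.565, -0.162]
ft_force: [-1.2, 1.1, -2.1]
width: 13.8
```

Run:
```python
from h import *
o=ctrl.get_obs();cv2.imwrite("pics/w2.png",get_image("wrist"))
import pickle;pickle.dump(o,open("w2.pkl","wb"))
M=R.from_rotvec(o["orientation"]).as_matrix();print(o["ee_pos"],np.degrees(np.arctan2(M[1,1],M[0,1])),o["t"],o["qpos"],o["width"])
print(proj("wrist",(572,259,100),o))
```

```text
[546.84109898 141.22323774 189.30772065] 78.32837162272483 5.2 [ 0.23289171  0.37790303  1.79025553 -0.00271587  0.9748314  -1.13266985] 13.830942262069552
[431.48350489 217.3216293 ]
```

View pics/w2.png

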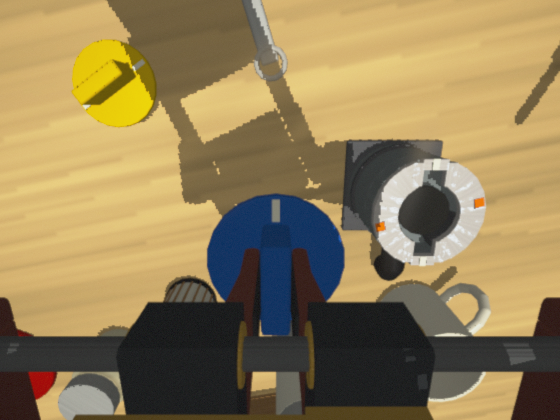

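Run:
```python
from h import *
crop('pics/w2.png',370,150,120,120,5,'pics/w2c.png')
crop('pics/w2.png',200,185,150,100,5,'pics/w2d.png')
```

```text
(no output)
```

View pics/w2c.png

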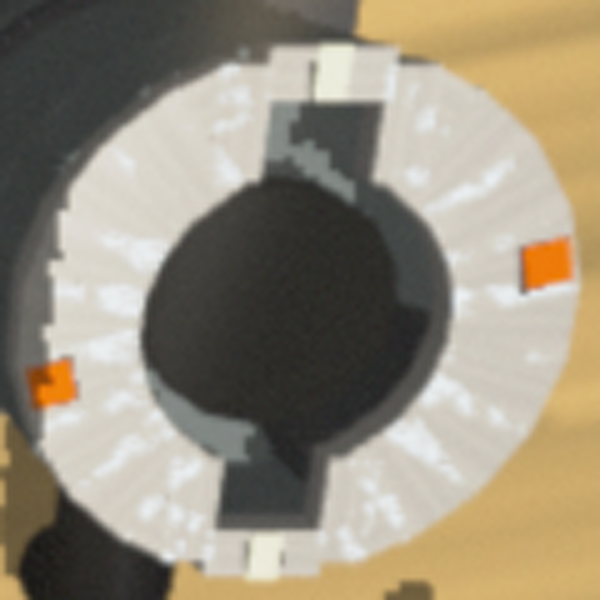

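View pics/w2d.png

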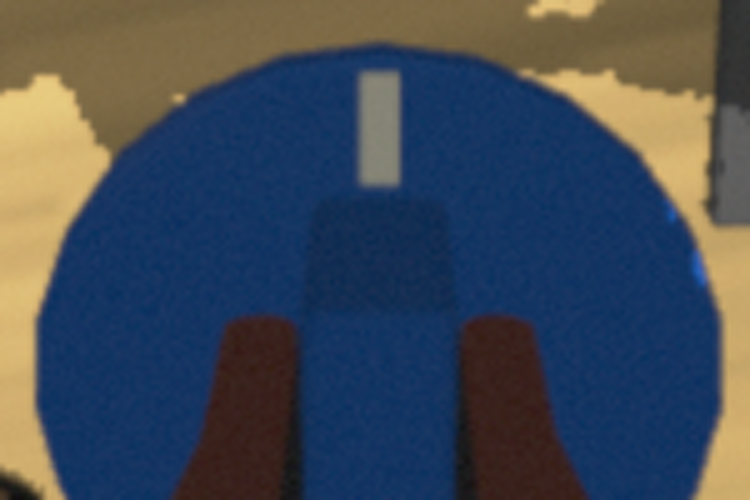

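Run:
```python
from h import *
import pickle;o=pickle.load(open("w2.pkl","rb"))
f=lambda x,y:(370+x/5,150+y/5)
P=lambda x,y:onz("wrist",f(x,y),100,o)
an=lambda a,b:np.degrees(np.arctan2(*(a-b)[1::-1]))
for n,a,b in[("slot",(328,101),(270,527)),("dashmid",(336,73),(265,555)),("orange",(548,264),(52,384))]:
    a=P(*a);b=P(*b);print(n,(a+b)/2,an(a,b),np.linalg.norm(a-b))
# cap disc in hand: predicted outline
p=o["ee_pos"];t=np.linspace(0,2*np.pi,361)
pts=np.array([proj("wrist",(p[0]+38*np.cos(k),p[1]+38*np.sin(k),p[2]-27.7+22),o) for k in t])
print("pred l r top",pts[:,0].min(),pts[:,0].max(),pts[:,1].min(),"meas 207.6 344 193.4")
a=onz("wrist",(200+380/5,185+70/5),p[2]-5.7,o);b=onz("wrist",(200+380/5,185+187/5),p[2]-5.7,o);print("dash",an(a,b),a,b,a-p)
```

```text
slot [569.34481983 257.71255581 100.        ] 168.57047739347973 69.49589359995771
dashmid [569.7620582  257.84741692 100.        ] 167.9773948776846 78.66612922059944
orange [569.71192638 257.57492428 100.        ] 93.11019462491012 76.95513760845773
pred l r top 207.30147944057364 347.06415318036284 196.76324319344602 meas 207.6 344 193.4
dash 168.30243224422094 [510.66804846 148.08862094 183.60772065] [523.09994512 145.51464928 183.60772065] [-36.17305052   6.8653832   -5.7       ]
```

The pot centre comes out at about (569.5,257.8), with slots at 168.2°. The 69.5 mm tip distance matches the given 70. The cap dash in hand is at 168.3°, so it is aligned. Next I'll hover just above the mouth.

>>> move_arm(
  rows=[
    [11,60,0,0,1],
    [22.5,117,0,0,1],
    [22.5,117,-20,0,1],
    [22.5,117,-45,0,1],
    [22.5,117,-57,0,1],
    [22.5,117,-57,0,1],
    [22.5,117,-57,0,1],
  ],
)

```text
t: 6.12
ee_pos: [569.9, 258.0, 133.0]
orientation: [0.153, 1.565, -0.157]
ft_force: [0.5, -0.5, -1.1]
width: 13.9
```

Run:
```python
from h import *
o=ctrl.get_obs();cv2.imwrite("pics/s3.png",get_image("side"));cv2.imwrite("pics/c3.png",get_image("scene"))
M=R.from_rotvec(o["orientation"]).as_matrix();print(o["ee_pos"],np.degrees(np.arctan2(M[1,1],M[0,1])),o["t"],o["ft_force"],o["width"])
a=crop('pics/s3.png',140,195,90,80,5,None);b=crop('pics/c3.png',340,190,70,80,5,None);cv2.imwrite("pics/sc3.png",np.hstack([a,b]))
```

```text
[569.85892997 257.9524618  133.00074278] 78.68215720770678 6.125 [ 0.53286352 -0.50969648 -1.08495841] 13.92399356124399
```

View pics/sc3.png

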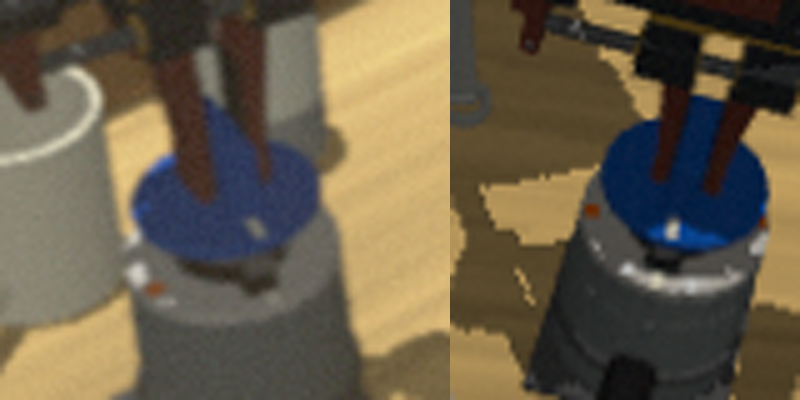

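The cap is centred over the mouth, with its dash over the slot. I'll lower it gently.

>>> move_arm(
  rows=[
    [-0.4,0,-3,-0.006,1],
    [-0.4,0,-6,-0.006,1],
    [-0.4,0,-9,-0.006,1],
    [-0.4,0,-9,-0.006,1],
  ],
)

```text
t: 6.72
ee_pos: [569.4, 258.1, 123.9]
orientation: [0.158, 1.565, -0.161]
ft_force: [-0.3, -0.1, -1.4]
width: 13.8
```

>>> move_arm(
  rows=[
    [0,0,-3,0,1],
    [0,0,-5,0,1],
    [0,0,-7,0,1],
    [0,0,-9,0,1],
    [0,0,-11,0,1],
    [0,0,-11,0,1],
  ],
)

```text
t: 7.48
ee_pos: [569.3, 258.1, 113.0]
orientation: [0.158, 1.565, -0.161]
ft_force: [-2.3, -0.9, 3.0]
width: 13.9
```

It went in cleanly (origin about 85 mm, spring force about 4.5 N). Now the clockwise turn.

>>> move_arm(
  rows=[
    [0,0,-0.5,-0.16,1],
    [0,0,-0.5,-0.32,1],
    [0,0,-0.5,-0.48,1],
    [0,0,-0.5,-0.64,1],
    [0,0,-0.5,-0.8,1],
    [0,0,-0.5,-0.96,1],
    [0,0,-0.5,-1.1,1],
    [0,0,-0.5,-1.2,1],
    [0,0,-0.5,-1.27,1],
    [0,0,-0.5,-1.27,1],
  ],
)

```text
t: 8.72
ee_pos: [570.3, 258.5, 113.1]
orientation: [1.137, 1.254, -1.136]
ft_force: [1.3, 0.5, 3.1]
width: 13.9
```

Run:
```python
from h import *
o=ctrl.get_obs()
M=R.from_rotvec(o["orientation"]).as_matrix();print(o["ee_pos"],np.degrees(np.arctan2(M[1,1],M[0,1])),o["t"],o["ft_force"],o["moment"],o["width"])
```

```text
[570.30030671 258.47155771 113.09951701] 5.6322958668609955 8.725 [1.27236981 0.48980517 3.14393415] [-0.02773055 -0.27229721 -0.0386543 ] 13.882064566897695
```

>>> move_arm(
  rows=[
    [0,0,0,-0.03,1],
    [0,0,0,-0.05,1],
    [0,0,0,-0.065,1],
    [0,0,0,-0.065,1],
  ],
)

```text
t: 9.22
ee_pos: [570.5, 258.5, 113.1]
orientation: [1.185, 1.225, -1.184]
ft_force: [1.2, 0.1, 3.4]
width: 14.1
```

Run:
```python
from h import *
o=ctrl.get_obs()
M=R.from_rotvec(o["orientation"]).as_matrix();print(o["ee_pos"],np.degrees(np.arctan2(M[1,1],M[0,1])),o["t"],o["ft_force"],o["moment"],o["width"])
```

```text
[570.47447002 258.51915972 113.14603182] 1.9045961960737878 9.225 [1.21615315 0.07353004 3.43134569] [-0.14805706 -0.23001832 -0.01335126] 14.101908018666478
```

>>> move_arm(
  rows=[
    [0,0,0,-0.03,1],
    [0,0,0,-0.06,1],
    [0,0,0,-0.06,1],
  ],
)

```text
t: 9.6
ee_pos: [570.5, 258.5, 113.1]
orientation: [1.23, 1.196, -1.229]
ft_force: [0.8, -0.3, 3.3]
width: 13.8
```

Run:
```python
from h import *
o=ctrl.get_obs()
M=R.from_rotvec(o["orientation"]).as_matrix();print(o["ee_pos"],np.degrees(np.arctan2(M[1,1],M[0,1])),o["t"],o["ft_force"],o["moment"],o["width"])
cv2.imwrite("pics/c4.png",get_image("scene"))
crop('pics/c4.png',340,190,90,70,8,'pics/c4c.png')
```

```text
[570.46749995 258.49349229 113.13534237] -1.5658243383555577 9.6 [ 0.82423996 -0.28021611  3.25981718] [-0.10586678 -0.10385299 -0.03510464] 13.847550692500233
```

View pics/c4c.png

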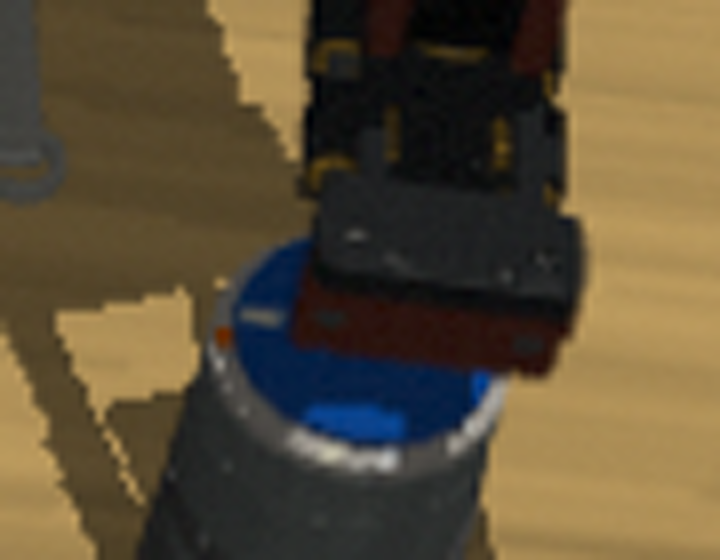

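The disc is down and its dash is at the orange mark. I'll let go, rise and look.

>>> move_arm(
  rows=[
    [0,0,0,0,-1],
    [0,0,0,0,-1],
    [0,0,0,0,-1],
    [0,0,0,0,-1],
    [0,0,0,0,-1],
    [0,0,20,0,-1],
    [0,0,60,0,-1],
    [0,0,100,0,-1],
    [0,0,100,0,-1],
    [0,0,100,0,-1],
  ],
)

```text
t: 10.9
ee_pos: [570.3, 258.4, 213.7]
orientation: [1.23, 1.196, -1.228]
ft_force: [0.7, -0.7, -0.9]
width: 87.5
```

Run:
```python
from h import *
o=ctrl.get_obs();im=get_image("wrist");cv2.imwrite("pics/w5.png",im)
import pickle;pickle.dump(o,open("w5.pkl","wb"))
cv2.imwrite("pics/s5.png",get_image("side"))
M=R.from_rotvec(o["orientation"]).as_matrix();print(o["ee_pos"],np.degrees(np.arctan2(M[1,1],M[0,1])),o["t"],o["qpos"],o["width"])
u,v=proj("wrist",(570,258,110),o).astype(int);print(u,v)
a=crop('pics/w5.png',max(u-60,0),max(v-60,0),120,120,4,None)
b=cv2.resize(crop('pics/s5.png',145,210,80,120,4,None),(320,480));cv2.imwrite('pics/w5c.png',np.hstack([a,b]))
```

```text
[570.31936193 258.4306184  213.72232801] -1.5394166776950782 10.9 [4.06359483e-01 4.34120507e-01 1.63516993e+00 2.08292310e-04
 1.07119808e+00 4.33127395e-01] 87.46444947220822
276 209
```

View pics/w5c.png

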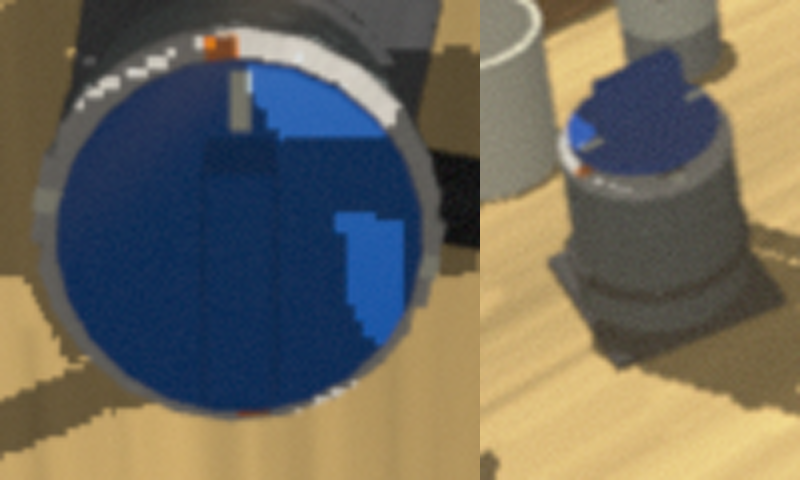

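The cap sits in the pot, aligned with the jaws at 88.5°, about 80° clockwise of the slots. That is the 75° plus the lug's play, and it lies just past the orange marks. I'll hover over the counter with the jaws shut.

>>> move_arm(
  rows=[
    [-11,-60,0,0,1],
    [-11,-120,0,-0.15,1],
    [-11,-180,0,-0.3,1],
    [-11,-240,0,-0.45,1],
    [-11,-300,0,-0.6,1],
    [-11,-360,0,-0.75,1],
    [-11,-420,0,-0.9,1],
    [-11,-480,0,-1.07,1],
    [-11,-537,0,-1.07,1],
    [-11,-537,0,-1.07,1],
    [-11,-537,0,-1.07,1],
  ],
)

```text
t: 12.38
ee_pos: [558.0, -278.3, 211.1]
orientation: [1.956, 0.475, -1.961]
ft_force: [0.0, 0.0, -0.9]
width: 0.4
```

Run:
```python
from h import *
o=ctrl.get_obs();im=get_image("wrist");cv2.imwrite("pics/w6.png",im)
import pickle;pickle.dump(o,open("w6.pkl","wb"))
M=R.from_rotvec(o["orientation"]).as_matrix();print(o["ee_pos"],np.degrees(np.arctan2(M[1,1],M[0,1])),o["t"],o["ft_force"],o["width"])
print(proj("wrist",(559,-279,124),o))
cv2.imwrite("pics/c6.png",get_image("scene"))
crop('pics/c6.png',340,190,90,70,8,'pics/c6c.png')
```

```text
[ 557.98751138 -278.26333223  211.07152247] -62.885247877518474 12.375 [ 0.02517454  0.01598262 -0.93599879] 0.39484126527720836
[276.88756468 213.69137433]
```

View pics/w6.png

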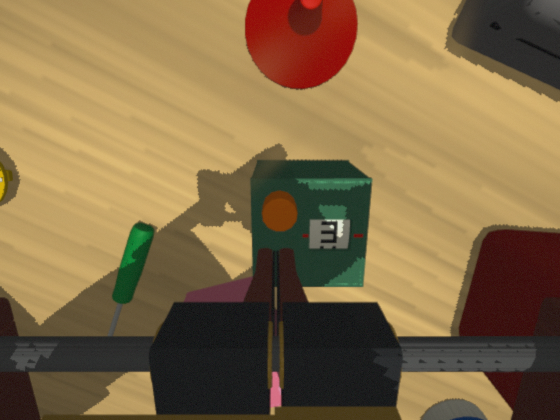

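View pics/c6c.png

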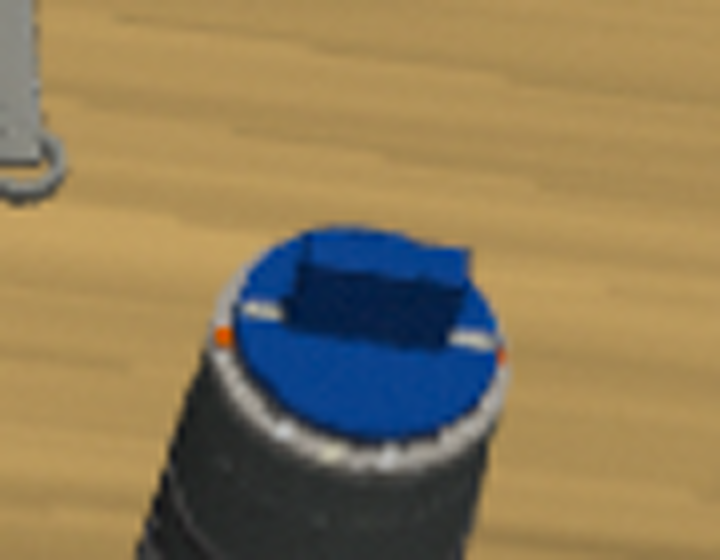

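Run:
```python
from h import *
import pickle;o=pickle.load(open("w6.pkl","rb"))
crop('pics/w6.png',245,150,135,145,4,'pics/w6c.png')
print(onz("wrist",(279.5,211),124,o))
# cap disc height test: residual for dash-outer predictions
for z in(106,110):
  print(z,onz("scene",(340+262/8,190+309/8),z),onz("scene",(340+473/8,190+340/8),z))
```

```text
[ 561.84974882 -279.79684657  124.        ]
106 [566.74629899 229.99120372 106.        ] [569.19856315 290.5289672  106.        ]
110 [570.08562171 229.43102699 110.        ] [572.52500461 289.65079739 110.        ]
```

View pics/w6c.png

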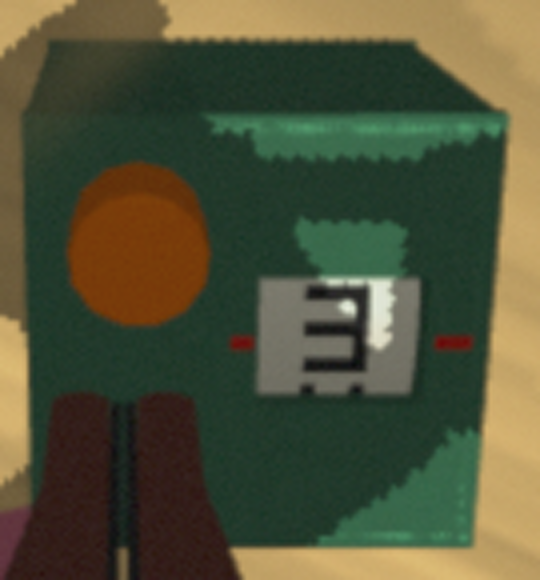

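The drum shows 3, a clear seven-segment 3 between the red marks, so four presses are needed. The cap's dashes fit a disc height of 110 mm (origin 88), so it is locked. First press:

>>> move_arm(
  rows=[
    [1.5,-2.5,-50,0,1],
    [1.5,-2.5,-78,0,1],
    [1.5,-2.5,-78,0,1],
    [1.5,-2.5,-90,0,1],
    [1.5,-2.5,-98,0,1],
    [1.5,-2.5,-102.5,0,1],
    [1.5,-2.5,-102.5,0,1],
  ],
)

```text
t: 13.35
ee_pos: [560.9, -280.0, 109.9]
orientation: [1.957, 0.475, -1.957]
ft_force: [1.5, 2.9, 4.0]
width: 0.3
```

>>> move_arm(
  rows=[
    [-1,-0.5,0,0,1],
    [-1,-0.5,22,0,1],
    [-1,-0.5,45,0,1],
    [-1,-0.5,45,0,1],
  ],
)

```text
t: 13.85
ee_pos: [560.2, -281.2, 156.2]
orientation: [1.958, 0.473, -1.955]
ft_force: [-1.4, 0.1, 0.2]
width: 0.3
```

Run:
```python
from h import *
o=ctrl.get_obs();cv2.imwrite("pics/w7.png",get_image("wrist"))
print(o["ee_pos"],o["t"],o["ft_force"])
crop('pics/w7.png',230,150,190,140,4,'pics/w7c.png')
```

```text
[ 560.23075867 -281.2184852   156.21052879] 13.85 [-1.35822184  0.10827429  0.21417256]
```

View pics/w7c.png

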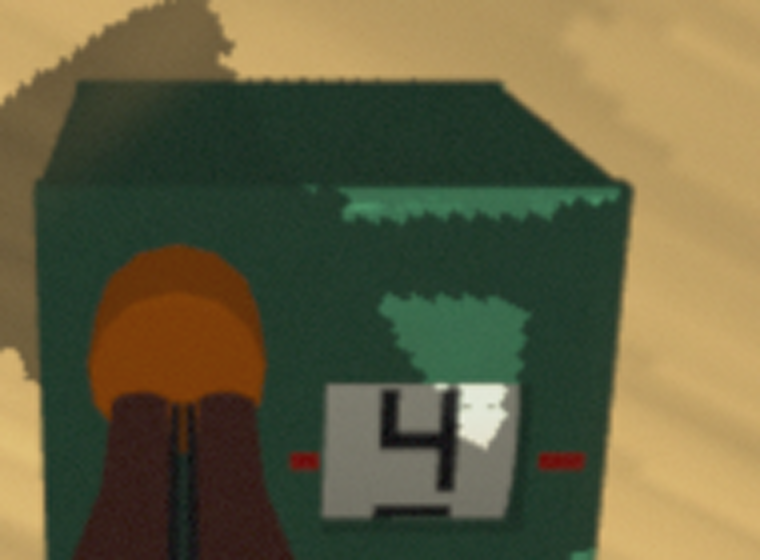

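It now shows 4, so the count is right. Two more presses.

>>> move_arm(
  rows=[
    [0,0,-24,0,1],
    [0,0,-38,0,1],
    [0,0,-47.5,0,1],
    [0,0,-47.5,0,1],
    [0,0,-24,0,1],
    [0,0,-20,0,1],
    [0,0,-20,0,1],
    [0,0,-38,0,1],
    [0,0,-47.5,0,1],
    [0,0,-47.5,0,1],
    [0,0,-20,0,1],
    [0,0,0,0,1],
  ],
)

```text
t: 15.4
ee_pos: [558.9, -280.4, 154.4]
orientation: [1.956, 0.476, -1.959]
ft_force: [0.3, 0.4, -0.5]
width: 0.3
```

Run:
```python
from h import *
o=ctrl.get_obs();cv2.imwrite("pics/w8.png",get_image("wrist"))
print(o["ee_pos"],o["t"],o["ft_force"])
crop('pics/w8.png',230,150,190,140,4,'pics/w8c.png')
```

```text
[ 558.90931904 -280.42163384  154.37168303] 15.4 [ 0.2557442   0.38536401 -0.47899162]
```

View pics/w8c.png

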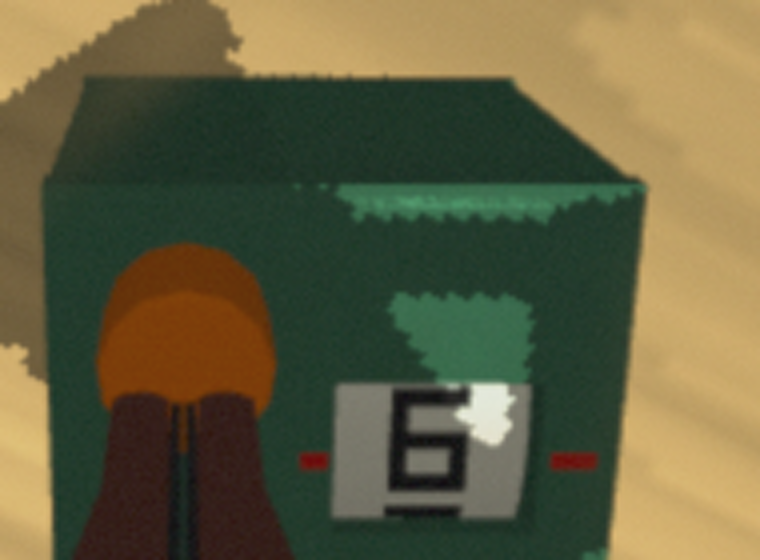

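It shows 6, so one more press, then up and clear.

>>> move_arm(
  rows=[
    [0.5,0,-22,0,1],
    [0.5,0,-36,0,1],
    [0.5,0,-45.5,0,1],
    [0.5,0,-45.5,0,1],
    [0.5,0,-24,0,1],
    [0.5,0,0,0,1],
    [0.5,0,50,0,1],
    [0.5,0,80,0,1],
    [0.5,0,80,0,1],
    [0.5,0,80,0,1],
  ],
)

```text
t: 16.7
ee_pos: [560.1, -280.8, 236.0]
orientation: [1.957, 0.475, -1.957]
ft_force: [0.6, -0.6, -0.1]
width: 0.5
```

Run:
```python
from h import *
o=ctrl.get_obs();cv2.imwrite("pics/w9.png",get_image("wrist"));cv2.imwrite("pics/c9.png",get_image("scene"))
print(o["ee_pos"],o["t"],o["ft_force"])
a=crop('pics/w9.png',230,140,150,150,3,None);b=crop('pics/c9.png',345,190,75,100,4.5,None)
cv2.imwrite('pics/f9.png',np.hstack([a,b]))
```

```text
[ 560.07638364 -280.77676567  235.96257161] 16.7 [ 0.60088853 -0.57026331 -0.12537673]
```

View pics/f9.png

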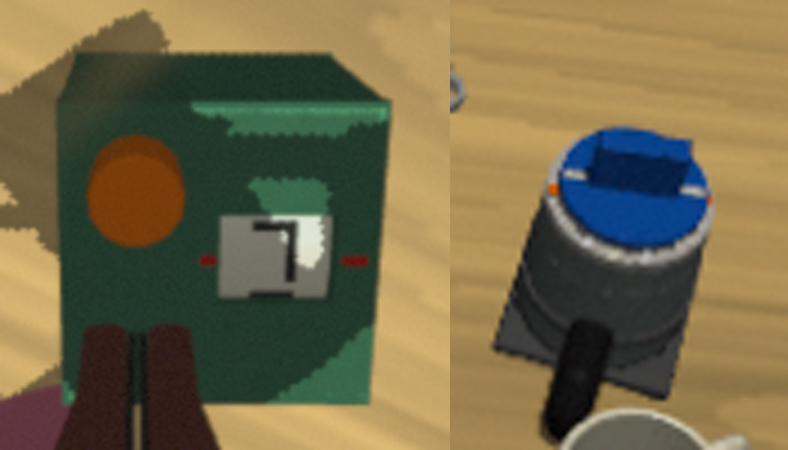

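View pics/c9.png

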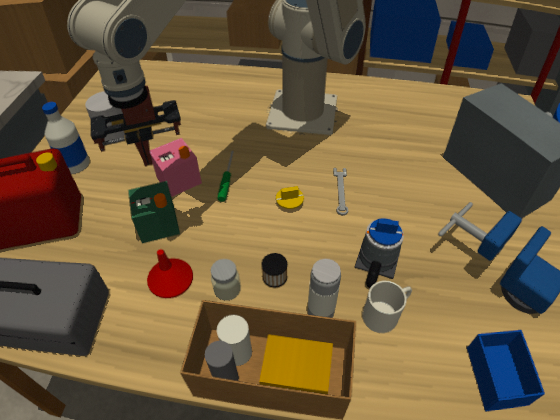

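The drum shows 7, the button is up, the cap sits locked, and the bystanders are where they were.

```bash
python3 -c "
from workcell import ctrl
print(ctrl.close_job())"
```

```text
the job is handed in; nothing more can be done
None
```

The blue cap is on the filter pot and locked, and the counter shows 7. I handed the job in at about 17 s of the 58 s allowed.

- **Cap:** I set it in the slots, pressed it to about 85 mm above the pot's origin, turned it about 80° clockwise, and let go. Afterwards its dashes lay just past the orange marks. They fit a disc height of about 110 mm, which puts the cap's origin at the locked 88 mm.
- **Counter:** The drum started on 3 and I pressed the button four times. Pictures after presses 1, 3 and 4 showed 4, 6 and 7. The button is up and the gripper is about 110 mm above it.
- **Everything else:** In the last scene picture the other things and the look-alikes stand where they were.

**Stop not felt:** I felt no clear rise in turning moment at the cap's stop. The 80° is more than the nominal 75°, and I put the difference down to the lugs' play in the slots. That the cap is against the stop therefore rests on the measured angle and height, not on a felt stop.

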